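# Set the tray hold-down with a gauge blade

### The arm

A 6-joint arm with a two-finger parallel gripper is mounted at the origin on the work surface. World frame = base frame: x ahead of the robot, y to its left, z up, the work surface at z = 0. Lengths are in m, angles in degrees, forces in N, time in s.
With the tool pointing down it reaches from about 0.375 to 0.825 m from the base axis. Payload 5.5 kg.
Tool frame: the origin (TCP) lies midway between the tips of the shut fingers; the grasp point (between the pads) lies 19 mm behind it; z points along the fingers, y is the direction in which the jaws open and shut (so a half turn about z gives the same grasp; the last joint's range is limited). The gripper opens to 85 mm and grips with 20 to 120 N. Pads are 22 mm wide; open, the fingers measure 114 mm over their backs; the gripper's body (76 mm by 85 mm) begins 54 mm behind the grasp point. The pads swing forward as they close: fully open they stand 13 mm farther back than shut.
Start: joints at [76.604, 17.962, -2.699, 69.339, 0, 90], TCP at [0.139, 0.584, 0.231] pointing down, gripper open.
Joint ranges: [-152.73, 152.73], [-39.44, 99.34], [-58.76, 71.6], [-118.89, 123.64], [-81.53, 83.1], [-180, 180]. Speed limits (degrees/s): [136.94, 136.94, 172.46, 180, 180, 180].

### API

Orientations are given as [roll, pitch, yaw] about the fixed x, y, z axes, in that order (R = Rz(yaw) Ry(pitch) Rx(roll)).
In Python, from cell import telemetry, eyes, order gives the robot as it stands.
- The arm moves only by the tool play_rows, never from a script. Its argument "commands" is a list that holds one entry, the list of rows, each a list of 7 numbers: the gripper's target within -1 to 1 (fully open at 1, half-way at 0, shut at -1), then the shift along the tool's x, y, z in cm, then the turn, a rotation vector about the tool's x, y, z in degrees. In form: [[[gripper, x, y, z, wx, wy, wz], ...]]. A call has 1 to 20 rows; each row shifts and turns the commanded pose from where the row before left it, along the tool's axes as they then stand; what a row does not reach is not made up. A row lasts 1/12 s, in which the tool goes at most 41.7 mm and 7.16 degrees, less where a joint would pass 70% of its speed; a pose out of reach is approached as far as the arm can. A call is refused whole if a number of a shift passes 4.17 or a number of a turn 7.16, either way. A call with a gripper value outside its range is refused whole. The fingers move at their own pace and stop on an object; "force" is the grip in N (left out, the last holds). Time passes only in rows, so rows that do not move let the fingers close. It gives the time, the measured TCP pose, the force and the opening at its end, in the units of the state.
- telemetry.get_state(): the state, without advancing time (a new reading comes with each control period).
- eyes.capture(name): name is "scene" or "side" or "wrist"; returns a dict with "image" (420x560x3 uint8, red, green, blue), "z_map" (420x560 float32, m along the optical axis (not along the pixel's ray), 0 where there is no reading), "fx", "fy", "cx", "cy" (pixels), "k1" (the pictures are not rectified: a ray, as slopes to the right and down, at radius r is drawn at 1 + k1 r^2 times it, then the intrinsics apply), "camera_from_world" (4x4, takes a point from world to camera coordinates); the wrist camera has in their place "tool_from_camera" (4x4, takes a point from camera to tool coordinates, whose origin is the TCP and whose axes are the flange's). Camera axes: x right, y up, looking along -z (the intrinsics and any distortion apply to the point x, -y, -z); pixel columns grow to the right and rows downward; lengths in m; the calibration is good to about 2 mm. A picture is of the moment at which its call begins: read the wrist's pose just before it.
- order.close_job(): hands the job in, once; it reports no verdict.
The state is a dict: "time_s": time; "joint_pos": joint angles; "dq": joint speeds; "joint_torque": joint torques, N m; "tcp_pos": TCP position; "orientation": TCP orientation; "contact_force": force on the tool from outside, world axes, zero at the start; "moment": the same for the moment, N m; "grip_width": finger opening in m.
Only numpy, scipy, OpenCV 4.12 (cv2) and the standard library are available. Lean on these libraries where they do the work, as an engineer would, in place of code of your own. Each camera call takes 0.05 s, during which the arm holds its last target. There are 200 camera calls.

### The job

Set the sprung hold-down foot of the sampler deck to the red 6 mm setting gauge: slide the red gauge in until its blade lies flat on the deck, centred under the foot, its tip showing beyond it, then wind the crank clockwise until the foot just bears on the blade, so that it drags lightly but is not clamped (no more than a fifth of a turn past first touch). Then draw the gauge back out the way it came until its tip is a few centimetres from the foot, and leave it lying flat on the deck and the screw as you set it; leave the blue gauge, the vials and the other loose things where they are.

Things in the scene. Friction and masses are not known exactly. Their poses are not given: they have to be found in the camera images.
- station: Fixed sampler deck: aluminium plate 300 (its x) by 600 mm (its y), 12 mm thick, a steel strip 12 mm high along each long edge, the tray hold-down standing on it. Origin: plate underside at the hold-down; deck top is z = 12 mm. The gauges lie on the -y side, vials on the +y side. The foot stands at x = 22 mm, y = 0, its gap open to +y, -y and +x
- screw (a joint): Turn of the adjusting screw, rad, several turns. Grows clockwise seen from above and lowers the foot 8 mm a turn (1.273 mm per rad): the unloaded foot face is 26 mm - 1.273 mm x value above the deck. At 0 the crank points along the deck's +x; it has turned clockwise by the value. Stays where it is left; turns with about 1.5 N at the handle; the foot's load is hardly felt in it
- screw_axis (a point): On the vertical screw axis (x = -24 mm, y = 0 of the deck), 165 mm above the deck. In the deck's frame, around it: a column (x -105 to -65 mm, y -40 to 40 mm, 125 mm high) with a head plate on it (x -105 to -5 mm, y -35 to 35 mm, top 125 mm above the deck), and below that a blue carriage 95 x 50 x 20 mm. The crank arm's top face is 152 mm above the deck
- crank_handle (a point): Centre of the red upright crank handle, a round grip about 22 mm in diameter from 152 to 200 mm above the deck, fixed on the crank arm 42 mm from the screw axis. It can be pushed round with closed fingers; nothing stands above it
- foot_face (a point): Centre of the flat underside of the black hold-down foot, a disc of 32 mm diameter, 10 mm thick. The foot is sprung: once it touches, it is pushed up into the carriage, at 2.3 N from the start and 3 N more per mm (3.8 N per rad of screw) wound on. The gauge then drags with about twice the friction of that force
- red_gauge_grip (a point): Centre of the red grip of the 6 mm setting gauge: a block 34 mm long (along the blade), 36 mm wide and 40 mm high, that stands on the end of the blade, its centre 26 mm above the deck. x axis: along the blade towards the free tip; z up
- red_gauge_mid (a point): Middle of the dark steel blade of the red-gripped gauge (half its thickness up, 3 mm above the deck when it lies flat): 180 mm long, 36 mm wide, 6 mm thick, 0.33 kg give or take a fifth. x axis points to the free tip, 90 mm ahead; the grip's centre is 72 mm behind
- red_gauge_tip (a point): Middle of the free tip edge of the red gauge's blade
- blue_gauge_mid (a point): Middle of the blade of the other gauge: same shape but 10 mm thick and with a blue grip. Not for this job. It lies beside the red one, which of the two is nearer the robot varies
- vial0_mid (a point): Centre of a capped sample vial, 28 mm diameter, 62 mm high, on the deck
- vial1_mid (a point): A second such vial
- vial2_mid (a point): A third such vial, black cap
- jar_mid (a point): Centre of a jar, 64 mm diameter, 100 mm high, on the bench to the left
- driver_grip (a point): Handle of a screwdriver lying on the bench, 200 mm long
- mouse: A computer mouse on the bench to the right, 105 x 62 x 34 mm; origin at its underside
Not all that is in view belongs to the job. Leave any brown, orange or yellow look-alike of the part that bears red_gauge_grip alone.

How it is judged:
By the outcome, as a careful person would: the job done as asked, in the order asked, and still so for the second after the job is handed in, with the robot touching nothing.
It also fails if it takes over 72 s, if anything falls off the work surface, if the arm or the gripper's body presses on something with over 40 N, if the wrist force passes 120 N, or if a joint passes its speed limit or range.

## Working session

There is one attempt and no reset: what is moved stays moved. The work goes in short steps, Python scripts to look and compute and a tool call to move; the robot and the scene stay as the last step left them, time stands still between calls to the robot, and variables do not carry over. Pictures are saved under pics/ and viewed, about 8 in all and at most 12, crops included, and the job is handed in when it is done.

Besides the shell and the picture viewer there is one more tool, called as name([rows], argument=value, ...), one row to a line, values as JSON. play_rows: Moves the arm, as the interface text tells. Its arguments: {"type":"object","properties":{"commands":{"type":"array"},"force":{"type":"number"}},"required":["commands"]}

```bash
ls; mkdir -p pics
cat > h.py <<'E'
import numpy as np, cv2
from cell import telemetry, eyes, order
from scipy.spatial.transform import Rotation as R
def T_tool():
    s=telemetry.get_state(); T=np.eye(4); T[:3,:3]=R.from_euler('xyz',s['orientation'],degrees=True).as_matrix(); T[:3,3]=s['tcp_pos']; return T
def cap(name,fn=None):
    T=T_tool(); c=eyes.capture(name)
    c['wfc']=T@np.array(c['tool_from_camera']) if name=='wrist' else np.linalg.inv(np.array(c['camera_from_world']))
    if fn: cv2.imwrite('pics/'+fn,cv2.cvtColor(c['image'],cv2.COLOR_RGB2BGR))
    return c
def rays(c,uv):
    uv=np.atleast_2d(np.array(uv,float)); k=np.array([[c['fx'],0,c['cx']],[0,c['fy'],c['cy']],[0,0,1.]])
    p=cv2.undistortPoints(uv.reshape(-1,1,2),k,np.array([c['k1'],0,0,0.])).reshape(-1,2)
    return np.c_[p[:,0],-p[:,1],-np.ones(len(p))]
def onplane(c,uv,z):
    d=rays(c,uv)@c['wfc'][:3,:3].T; o=c['wfc'][:3,3]; return o+d*((z-o[2])/d[:,2])[:,None]
def bydepth(c,uv):
    uv=np.atleast_2d(uv); r=rays(c,uv); z=np.array([c['z_map'][int(v),int(u)] for u,v in uv])
    return (r*z[:,None])@c['wfc'][:3,:3].T+c['wfc'][:3,3]
E
python3 - <<'E'
from h import *
print(telemetry.get_state())
for n in ('scene','side'):
    c=cap(n,n+'1.png'); print(n,c['wfc'].round(3).tolist(),c['fx'],c['k1'],(c['z_map']>0).mean())
a=[cv2.imread(f'pics/{n}1.png') for n in('scene','side')]
E
```

```text
pics
{'time_s': 0.0, 'joint_pos': array([ 7.66040101e+01,  1.80035907e+01, -2.75528841e+00,  6.93394011e+01,
        2.10760094e-04,  9.00001691e+01]), 'dq': array([ 0.03270853,  0.05888204, -0.01220271, -0.09989877, -0.05019479,
        0.05099645]), 'joint_torque': array([-3.77838405e-04, -5.39593542e+01,  3.39744222e+01,  1.93095789e-02,
       -8.47394381e-05, -3.52955212e-06]), 'tcp_pos': array([0.13887115, 0.58310636, 0.23043273]), 'orientation': array([-1.79901720e+02, -2.10469685e-04,  1.66603841e+02]), 'contact_force': array([0.43793685, 0.05541442, 0.00697161]), 'moment': array([-0.03445724,  0.02326553, -0.03059857]), 'grip_width': 0.08506142949365152}
scene [[-0.46, -0.511, 0.726, 1.61], [0.888, -0.27, 0.372, 0.611], [0.006, 0.816, 0.578, 1.064], [0.0, 0.0, 0.0, 1.0]] 523.6084446638384 0.008940472064295909 0.9852551020408163
side [[-0.914, 0.262, -0.309, -0.104], [-0.405, -0.577, 0.71, 1.306], [0.008, 0.774, 0.633, 1.294], [0.0, 0.0, 0.0, 1.0]] 525.616024875694 -0.04918512322889289 0.9678443877551021
```

View pics/scene1.png

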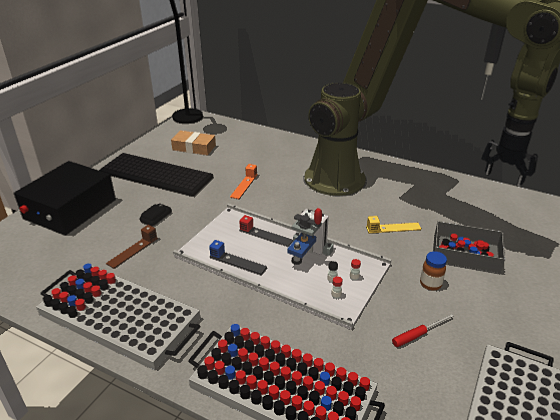

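View pics/side1.png

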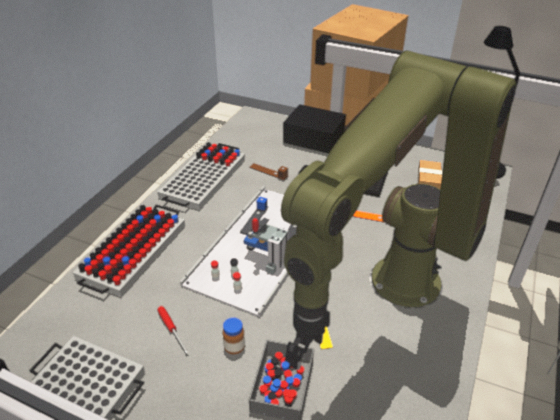

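Run:
```python
from h import *
c=cap('scene')
print('corners',onplane(c,[(229,207),(390,264),(350,324),(176,254)],0.024).round(3).tolist())
for n,uv in dict(redgrip=(246,220),bluegrip=(217,244),handle=(318,211),bladeend=(285,240)).items(): print(n,bydepth(c,uv).round(3))
im=cv2.cvtColor(c['image'],cv2.COLOR_RGB2BGR)[190:335,165:400]
cv2.imwrite('pics/crop1.png',cv2.resize(im,None,fx=3.4,fy=3.4,interpolation=cv2.INTER_CUBIC))
```

```text
corners [[0.377, -0.236, 0.024], [0.404, 0.351, 0.024], [0.683, 0.332, 0.024], [0.666, -0.245, 0.024]]
redgrip [[ 0.451 -0.123  0.055]]
bluegrip [[ 0.604 -0.133  0.061]]
handle [[0.497 0.147 0.21 ]]
bladeend [[0.44  0.014 0.016]]
```

View pics/crop1.png

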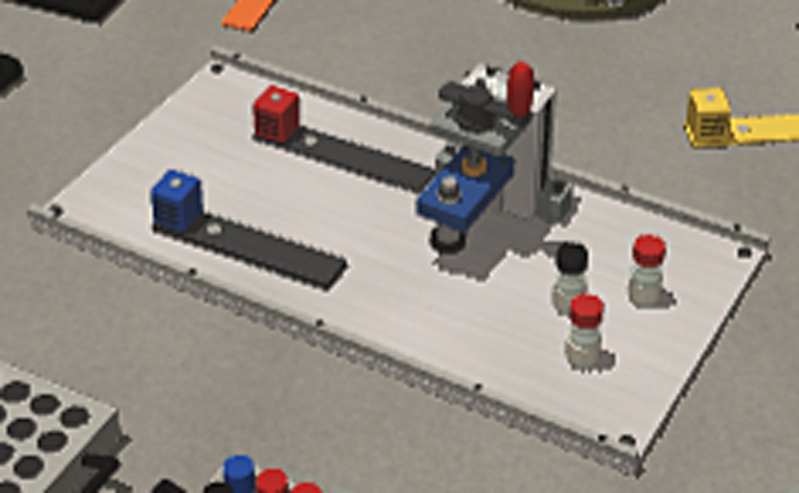

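Red grip at scene pixel (246,224). The look-alikes, orange (250,170), brown (149,233) and yellow (374,224), lie off the deck. The enlarged crop confirms that the red block on the deck with the dark blade is the one meant. Next I'll go over the deck for a wrist view.

play_rows([
  [[1,0,0,-1.5,0,0,6.5],[1,0,0,-1.5,0,0,6.5],[1,0,0,-1.5,0,0,6.5],[1,0,0,-1.5,0,0,6.5],[1,0,0,-1.5,0,0,6.5],[1,0,0,-1.5,0,0,6.5],[1,0,0,-1.5,0,0,6.5],[1,0,0,-1.5,0,0,6.5],[1,0,0,-1.5,0,0,6.5],[1,0,0,-1.5,0,0,6.5],[1,0,0,-1.5,0,0,6.5],[1,0,0,-1.5,0,0,6.5]],
])

```text
time_s: 1.15
tcp_pos: [0.139, 0.5835, 0.4117]
orientation: [-180.0, 0.0, 88.3]
contact_force: [-0.0, 0.2, 1.2]
grip_width: 0.085
```

play_rows([
  [[1,-3.3,2.05,0,0,0,0],[1,-3.3,2.05,0,0,0,0],[1,-3.3,2.05,0,0,0,0],[1,-3.3,2.05,0,0,0,0],[1,-3.3,2.05,0,0,0,0],[1,-3.3,2.05,0,0,0,0],[1,-3.3,2.05,0,0,0,0],[1,-3.3,2.05,0,0,0,0],[1,-3.3,2.05,0,0,0,0],[1,-3.3,2.05,0,0,0,0],[1,-3.3,2.05,0,0,0,0],[1,-3.3,2.05,0,0,0,0],[1,-3.3,2.05,0,0,0,0],[1,-3.3,2.05,0,0,0,0],[1,-3.3,2.05,0,0,0,0],[1,-3.3,2.05,0,0,0,0],[1,-3.3,2.05,0,0,0,0],[1,0,0,0,0,0,0],[1,0,0,0,0,0,0]],
])

```text
time_s: 2.73
tcp_pos: [0.4742, 0.0126, 0.4105]
orientation: [-179.9, -0.0, 88.4]
contact_force: [-0.9, 0.5, 0.6]
grip_width: 0.0853
```

Run:
```python
from h import *
s=telemetry.get_state(); print(s['tcp_pos'],s['orientation'],s['joint_pos'])
c=cap('wrist','w1.png'); print(c['wfc'].round(3).tolist(),c['fx'],c['k1'])
np.savez('w1.npz',**{k:c[k] for k in('image','z_map','wfc')})
```

```text
[0.47416743 0.01259674 0.41052343] [-1.79910994e+02 -2.56820317e-03  8.83693947e+01] [1.51656524e+00 3.67638734e+00 2.96156477e+00 8.93739082e+01
 7.45083370e-03 9.31471628e+01]
[[1.0, 0.027, 0.01, 0.478], [-0.029, 0.951, 0.306, 0.091], [-0.002, -0.307, 0.952, 0.554], [0.0, 0.0, 0.0, 1.0]] 343.1069373984122 -0.03876922169606294
```

View pics/w1.png

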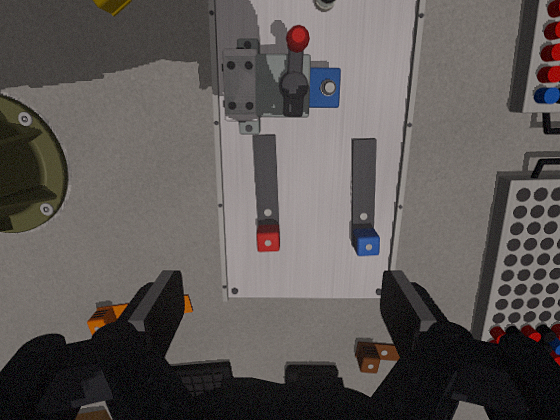

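Run:
```python
from h import *
c=cap('wrist'); im=c['image']; hsv=cv2.cvtColor(im,cv2.COLOR_RGB2HSV); z=c['z_map']
S=cap('scene');
red=((hsv[...,0]<6)|(hsv[...,0]>174))&(hsv[...,1]>150)&(hsv[...,2]>80)
n,l,st,ce=cv2.connectedComponentsWithStats(red.astype(np.uint8))
for i in range(1,n):
    if st[i,4]>60: print('red',st[i],ce[i].round(1))
# world map from depth
v,u=np.mgrid[:420,:560]; uv=np.c_[u.ravel(),v.ravel()].astype(float)
P=((rays(c,uv)*z.ravel()[:,None])@c['wfc'][:3,:3].T+c['wfc'][:3,3]).reshape(420,560,3)
Z=P[...,2]
m=Z[150:290,290:340]; print('deck z',np.median(m))
# red blade: dark, rows 130-228, cols 245-285 
dark=(im.max(2)<110)
def fit(cols,rows,z0):
    sub=np.zeros_like(dark); sub[rows[0]:rows[1],cols[0]:cols[1]]=dark[rows[0]:rows[1],cols[0]:cols[1]]
    n,l,st,_=cv2.connectedComponentsWithStats(sub.astype(np.uint8)); i=1+st[1:,4].argmax()
    vv,uu=np.nonzero(l==i); print('bbox',st[i]); w=onplane(c,np.c_[uu,vv],z0)[:,:2]
    r=cv2.minAreaRect((w*1e3).astype(np.float32)); return r, w
for nm,cols,z0 in(('red',(246,290),.018),('blue',(342,386),.022)):
    r,w=fit(cols,(130,222),z0); print(nm,r,cv2.boxPoints(r).round(1).tolist())
# red grip top plane
w=P[228:250,258:280]; sel=Z[228:250,258:280]>.05; print('griptop',np.median(w[sel],0), w[sel].min(0),w[sel].max(0))
# handle, hub tops
hm=(Z>.2); vv,uu=np.nonzero(hm&red); print('handle',len(vv),P[vv,uu].mean(0),P[vv,uu].max(0))
print('centres',onplane(c,[(298,38)],.212),onplane(c,[(293,85)],.177), 'zhub',Z[85,293],Z[60,296],'carr',P[98,335],'bolt',P[88,328],'head',P[60,270],'col',P[85,240])
# plate edges: bright mask
edge=im.min(2)>150
for r in (110,130,150,170,190,210,230,250,270):
    a=np.nonzero(edge[r,215:420])[0]+215; print(r,a.min(),a.max(),onplane(c,[(a.min(),r),(a.max(),r)],.012)[:,:2].round(4).tolist())
np.save('P.npy',P)
```

```text
red [555  23   5  17  62] [557.4  31.2]
red [289  27  21  24 371] [299.1  38.5]
red [551  45   9  17 122] [555.7  53.6]
red [548  68  12  16 174] [553.8  75.6]
red [257 233  23  19 368] [268.  241.8]
red [529 333  12   9  68] [535.  336.8]
deck z 0.012875015221084585
bbox [ 246  130   33   92 1941]
red ((445.7644348144531, -30.102279663085938), (44.20957565307617, 150.41253662109375), 3.3647658824920654) [[419.29998779296875, 43.70000076293945], [428.1000061035156, -106.5], [472.20001220703125, -103.9000015258789], [463.3999938964844, 46.29999923706055]]
bbox [ 350  139   27   83 1971]
blue ((601.5875244140625, -39.498741149902344), (40.085304260253906, 135.98374938964844), 1.3566721677780151) [[579.9000244140625, 28.0], [583.2000122070312, -107.9000015258789], [623.2000122070312, -107.0], [620.0, 28.899999618530273]]
griptop [ 0.44908398 -0.12200202  0.0585851 ] [ 0.43242804 -0.13829097  0.05002871] [0.47685687 0.09215887 0.55413741]
handle 378 [0.49414965 0.14100308 0.21838356] [0.54896258 0.15394598 0.55413741]
centres [[0.49250193 0.14365474 0.212     ]] [[0.48828122 0.1040221  0.177     ]] zhub 0.16953946920332036 0.16389956999969318 carr [0.54550492 0.08942122 0.08658078] bolt [0.53399208 0.10169426 0.10419898] head [0.46398401 0.13291248 0.1365635 ] col [0.428525   0.10696624 0.13739984]
110 221 404 [[0.3827, 0.0761], [0.6627, 0.0692]]
130 222 401 [[0.3819, 0.046], [0.6603, 0.039]]
150 223 399 [[0.3811, 0.015], [0.6594, 0.0079]]
170 224 395 [[0.3802, -0.0171], [0.6553, -0.0242]]
190 225 379 [[0.3793, -0.0503], [0.6314, -0.0569]]
210 228 398 [[0.3817, -0.0849], [0.6654, -0.0923]]
230 228 391 [[0.379, -0.1206], [0.6562, -0.128]]
250 227 389 [[0.3744, -0.1577], [0.6554, -0.1652]]
270 228 383 [[0.3732, -0.1965], [0.6476, -0.2039]]
```

Run:
```python
import cv2
im=cv2.imread('pics/w1.png')[0:150,200:420]; cv2.imwrite('pics/crop2.png',cv2.resize(im,None,fx=3.6,fy=3.6,interpolation=cv2.INTER_CUBIC))
```

```text
(no output)
```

View pics/crop2.png

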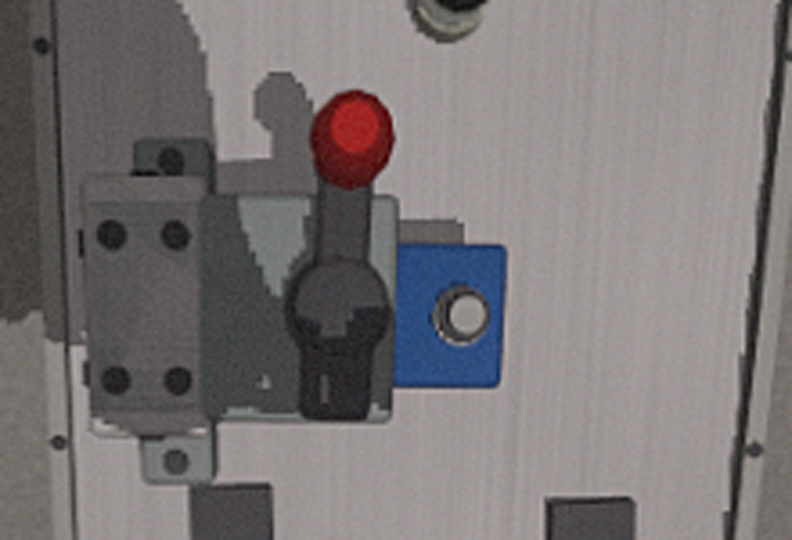

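Run:
```python
from h import *
def Pm(c):
    v,u=np.mgrid[:420,:560]; uv=np.c_[u.ravel(),v.ravel()].astype(float)
    P=((rays(c,uv)*c['z_map'].ravel()[:,None])@c['wfc'][:3,:3].T+c['wfc'][:3,3]).reshape(420,560,3); P[c['z_map']==0]=np.nan; return P
a=np.deg2rad(-2); ax=np.array([.4886,.104]); M=np.array([[np.cos(a),np.sin(a)],[-np.sin(a),np.cos(a)]])
def deck(p): p=np.atleast_2d(p); return np.c_[(p[:,:2]-ax)@M.T*1e3+[-24,0],p[:,2]*1e3-12]
for n in('scene','side'):
    c=cap(n); P=Pm(c); D=deck(P.reshape(-1,3)); dk=(c['image'].max(2)<90).ravel()
    s=dk&(np.hypot(D[:,0]-22,D[:,1])<24)&(D[:,2]>3)&(D[:,2]<50)
    d=D[s]; print(n,len(d), 'z pct',np.percentile(d[:,2],[0,5,10,25,50,75,90,100]).round(1) if len(d) else '')
    vv,uu=np.divmod(np.nonzero(s)[0],560)
    if len(d):
        print(' px',uu.min(),uu.max(),vv.min(),vv.max(), 'xy',d[:,:2].mean(0).round(1))
    # expected rim of bottom disc for 2 heights
    for h in(19.9,11.9):
        t=np.linspace(0,2*np.pi,90); q=np.c_[22+16*np.cos(t),16*np.sin(t)]-[-24,0]; w=q/1e3@M+ax; w=np.c_[w,np.full(90,(h+12)/1e3),np.ones(90)]
        k=w@np.linalg.inv(c['wfc']).T; x=k[:,0]/-k[:,2]; y=-k[:,1]/-k[:,2]; r=1+c['k1']*(x*x+y*y)
        U=c['fx']*x*r+c['cx'];V=c['fy']*y*r+c['cy']; print('  h',h,'u',U.min().round(1),U.max().round(1),'v',V.min().round(1),V.max().round(1))
    b=(c['image'].max(2)); 
    if n=='scene': print(b[250:274,284:312])
    # deck plane check near foot
    s2=(np.abs(D[:,0]-90)<15)&(np.abs(D[:,1])<30); print(' deckz',np.nanmedian(D[s2,2]))
c=cap('wrist'); P=Pm(c); im=c['image']; hsv=cv2.cvtColor(im,cv2.COLOR_RGB2HSV)
red=((hsv[...,0]<6)|(hsv[...,0]>174))&(hsv[...,1]>150)
sub=np.zeros_like(red); sub[225:262,250:288]=red[225:262,250:288]
s=sub&(abs(P[...,2]-.058)<.004); vv,uu=np.nonzero(s); w=onplane(c,np.c_[uu,vv],.058)*1e3
r=cv2.minAreaRect(w[:,:2].astype(np.float32)); print('grip',r,deck([[r[0][0]/1e3,r[0][1]/1e3,.058]]))
for nm,u0,u1,z0 in(('red',246,290,.018),('blue',342,388,.022)):
  L=[];Rr=[]
  for v in range(145,205):
    g=im[v,u0:u1].astype(int).sum(1); d=np.diff(g); i=d.argmin(); j=d.argmax(); L.append((u0+i+.5,v)); Rr.append((u0+j+.5,v))
  for E in(L,Rr):
    w=onplane(c,E,z0); p=np.polyfit(w[:,1],w[:,0],1); res=abs(np.polyval(p,w[:,1])-w[:,0]); k=res<.003; p=np.polyfit(w[k,1],w[k,0],1); print(nm,'edge angle',np.rad2deg(np.arctan(p[0])),'x at y=-.05',np.polyval(p,-.05))
  g=im[120:150,(u0+u1)//2-8:(u0+u1)//2-2].astype(int).sum((1,2)); print('tip row',120+np.diff(g).argmin()+.5, np.diff(g).min(), deck(onplane(c,[((u0+u1)/2-5,120.5+np.diff(g).argmin())],z0)))
for n in [(324,4)]: print('vial',deck(P[4,324]))
v=(P[...,2]>.05)&(P[...,2]<.085);
```

```text
scene 48 z pct [20.6 24.6 26.  27.3 29.4 31.5 34.1 49.3]
 px 292 301 256 264 xy [29.9  2.7]
  h 19.9 u 291.3 302.0 v 258.4 265.4
  h 11.9 u 291.3 302.0 v 260.4 267.5
[[207 209 220 124  66  70  82 115 131 132 141 132 132 121 131 143 141 138
  138 141 113  58  57  59  75 104  97  95]
 [208 209 220 126  64  75  75  77  75  89 121 134 137 142 142 138 136 135
  137 121  68  56  64  64 105  98  96  93]
 [208 209 219 128  68  67  67  77  78  77  77  80  96 125 134 132 136 139
  126  82  54  58  83  91 108 102  98  96]
 [206 208 215 175 129  92  68  68  72  76  78  80  81  77  82 107 129 136
   91  54  57  60  96 110 107 106 104 101]
 [206 204 208 215 224 182 124 118  98  79  77  78  81  81  84  82  80  84
   53  57  64  77 111 105 103 104 104 105]
 [205 205 206 208 207 215 223 232 194 107  72  79  76  80  82  82  85  79
   57  62  84 112 106 105 104 103 104 102]
 [205 206 206 206 205 207 209 218 210 136  70  86  81  83  75  80  82  77
   59  81 111 105 103 104 104 104 102 103]
 [208 208 207 205 205 207 211 208  75  40  88  96 104  84  70  81  73  75
   70 116 107 104 102 102 101 102 103 102
[... 1989 characters left out ...]
8. ]
  h 19.9 u 245.6 254.7 v 244.9 251.1
  h 11.9 u 245.7 254.8 v 246.6 252.8
 deckz -0.8065240388090871
grip ((448.4573974609375, -124.18545532226562), (32.53944396972656, 33.327938079833984), 88.71060943603516) [[ -56.1545912  -229.44740753   46.        ]]
red edge angle -0.25365928160779555 x at y=-.05 0.42890699776533825
red edge angle -0.43993665365617385 x at y=-.05 0.4655280311577295
tip row 135.5 -1249 [[-64.53929663 -67.6618427    6.        ]]
blue edge angle -0.704236339247507 x at y=-.05 0.5824051268230578
blue edge angle -1.433533974329895 x at y=-.05 0.6220016378273833
tip row 140.5 -1893 [[ 85.01379795 -72.80765051  10.        ]]
vial [[ 16.10944648 104.38497975  53.61009516]]
```

play_rows([
  [[1,-1.37,-0.22,2.6,0,0,0],[1,-1.37,-0.22,2.6,0,0,0],[1,-1.37,-0.22,2.6,0,0,0],[1,-1.37,-0.22,2.6,0,0,0],[1,-1.37,-0.22,2.6,0,0,0],[1,-1.37,-0.22,2.6,0,0,0],[1,-1.37,-0.22,2.6,0,0,0],[1,-1.37,-0.22,2.6,0,0,0],[1,-1.37,-0.22,2.6,0,0,0],[1,-1.37,-0.22,2.6,0,0,0],[1,0,0,1.0,0,0,-1],[1,0,0,1.0,0,0,-1],[1,0,0,0,0,0,0],[1,0,0,0,0,0,0]],
])

```text
time_s: 4.2
tcp_pos: [0.4489, -0.1212, 0.1319]
orientation: [180.0, -0.0, 90.7]
contact_force: [0.8, -0.6, -0.1]
grip_width: 0.0854
```

Run:
```python
from h import *
s=telemetry.get_state(); print(s['tcp_pos'],s['orientation'])
c=cap('wrist','w2.png'); hsv=cv2.cvtColor(c['image'],cv2.COLOR_RGB2HSV)
red=((hsv[...,0]<6)|(hsv[...,0]>174))&(hsv[...,1]>150)&(c['z_map']<.5)
n,l,st,ce=cv2.connectedComponentsWithStats(red.astype(np.uint8)); i=1+st[1:,4].argmax(); print(st[i])
vv,uu=np.nonzero(l==i); r=rays(c,np.c_[uu,vv]); z=c['z_map'][vv,uu]
P=(r*z[:,None])@c['wfc'][:3,:3].T+c['wfc'][:3,3]; print('top z',np.percentile(P[:,2],[50,90,99]))
k=P[:,2]>.054; w=onplane(c,np.c_[uu[k],vv[k]],.058)*1e3; print(cv2.minAreaRect(w[:,:2].astype(np.float32)),w.min(0),w.max(0))
```

```text
[ 0.4489207  -0.12123328  0.13191869] [ 1.79969688e+02 -9.34969457e-03  9.06844637e+01]
[ 254  189   52   58 2578]
top z [0.05832208 0.05939455 0.06026686]
((448.464111328125, -122.00064086914062), (34.622676849365234, 37.94987487792969), 0.6624277234077454) [ 431.16077127 -141.1478547    58.        ] [ 465.91593951 -103.03934578   58.        ]
```

View pics/w2.png

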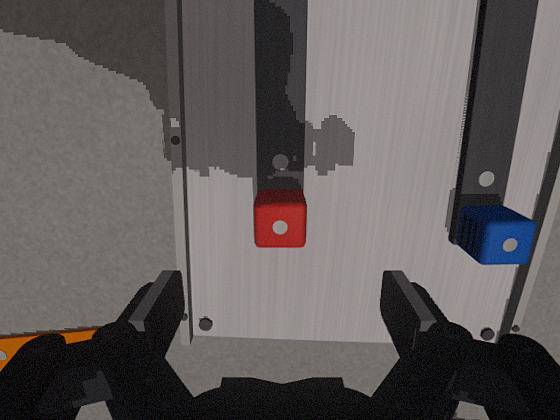

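play_rows([
  [[1,-0.2,-0.05,1.5,0,0,0],[1,0,0,1.5,0,0,0],[1,0,0,1.5,0,0,0],[1,0,0,1.5,0,0,0],[1,0,0,1.5,0,0,0],[1,0,0,1.5,0,0,0],[1,0,0,1.0,0,0,0],[1,0,0,0.8,0,0,0],[0,0,0,0,0,0,0],[-1,0,0,0,0,0,0],[-1,0,0,0,0,0,0],[-1,0,0,0,0,0,0],[-1,0,0,0,0,0,0],[-1,0,0,0,0,0,0],[-1,0,0,0,0,0,0],[-1,0,0,0,0,0,0]],
], force=40)

```text
time_s: 5.58
tcp_pos: [0.4487, -0.1244, 0.0242]
orientation: [179.9, 0.0, 90.6]
contact_force: [-0.9, -0.2, 6.3]
grip_width: 0.0355
```

play_rows([
  [[-1,0,0,0,0,0,1.3],[-1,0,0,0,0,0,1.3],[-1,0,1.3,0,0,0,0],[-1,0,1.3,0,0,0,0],[-1,0,1.3,0,0,0,0],[-1,0,1.3,0,0,0,0],[-1,0,1.3,0,0,0,0],[-1,0,1.3,0,0,0,0],[-1,0,0,0,0,0,0],[-1,0,0,0,0,0,0]],
])

```text
time_s: 6.42
tcp_pos: [0.5282, -0.1271, 0.0243]
orientation: [179.8, 0.0, 88.0]
contact_force: [2.8, -0.2, 3.7]
grip_width: 0.0355
```

Run:
```python
from h import *
s=telemetry.get_state(); print(s['tcp_pos'],s['orientation'],s['contact_force'])
a=np.deg2rad(-2); ax=np.array([.4886,.104]); M=np.array([[np.cos(a),np.sin(a)],[-np.sin(a),np.cos(a)]])
print('deck',(M@(s['tcp_pos'][:2]-ax))*1e3+[-24,0])
cap('wrist','w3.png'); c=cap('scene','s3.png')
im=cv2.imread('pics/s3.png')[190:335,165:400]; A=cv2.resize(im,(800,494),interpolation=cv2.INTER_CUBIC); cv2.imwrite('pics/c3.png',A)
```

```text
[ 0.52821857 -0.12713392  0.02427163] [1.79779873e+02 1.94046533e-02 8.80056775e+01] [ 2.80172085 -0.19017006  3.70813156]
deck [  23.66088893 -229.61045494]
```

View pics/w3.png

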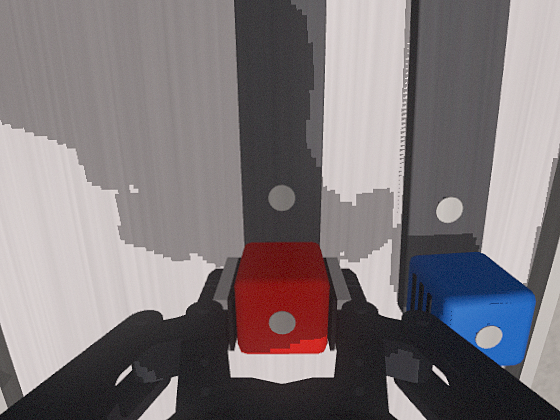

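play_rows([
  [[-1,0,-0.15,0,0,0,0],[-1,1.5,0,0,0,0,0],[-1,1.5,0,0,0,0,0],[-1,1.5,0,0,0,0,0],[-1,1.5,0,0,0,0,0],[-1,1.5,0,0,0,0,0],[-1,1.5,0,0,0,0,0],[-1,1.5,0,0,0,0,0],[-1,0,0,0,0,0,0],[-1,0,0,0,0,0,0],[-1,0,0,0,0,0,0]],
])

```text
time_s: 7.43
tcp_pos: [0.5278, -0.0209, 0.0242]
orientation: [180.0, -0.1, 88.0]
contact_force: [0.3, 3.1, 11.2]
grip_width: 0.0354
```

Run:
```python
from h import *
s=telemetry.get_state(); print(s['tcp_pos'],s['orientation'],s['contact_force'])
a=np.deg2rad(-2); ax=np.array([.4886,.104]); M=np.array([[np.cos(a),np.sin(a)],[-np.sin(a),np.cos(a)]])
print('deck',(M@(s['tcp_pos'][:2]-ax))*1e3+[-24,0])
c=cap('scene','s4.png'); d=cap('side','d4.png')
A=cv2.resize(cv2.imread('pics/s4.png')[215:290,240:350],(550,375),interpolation=cv2.INTER_CUBIC)
B=cv2.resize(cv2.imread('pics/d4.png')[215:290,210:260],(250,375),interpolation=cv2.INTER_CUBIC); cv2.imwrite('pics/c4.png',np.hstack([A,B]))
```

```text
[ 0.52776622 -0.02088247  0.02419444] [ 1.79971578e+02 -9.42940377e-02  8.80437648e+01] [ 0.28359759  3.14369022 11.18931813]
deck [  19.50069371 -123.43951192]
```

View pics/c4.png

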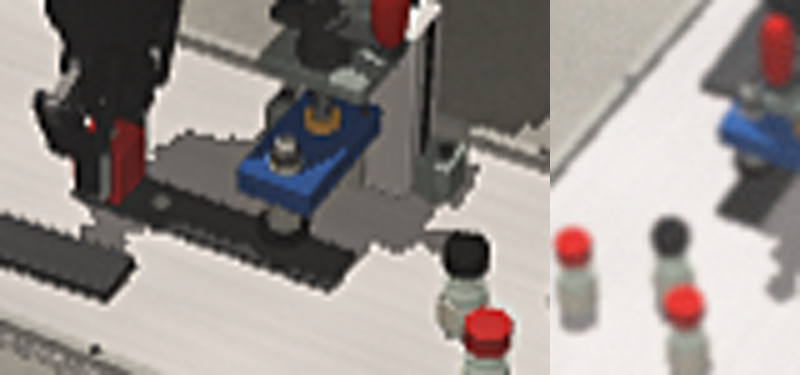

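play_rows([
  [[-1,0,0.25,0,0,0,0],[-1,0,0,0,0,0,0],[-1,0,0,0,0,0,0],[-1,0,0,0,0,0,0]],
])

```text
time_s: 7.87
tcp_pos: [0.5278, -0.0209, 0.0242]
orientation: [-179.8, -0.1, 88.0]
contact_force: [-7.9, 4.9, 18.9]
grip_width: 0.0358
```

play_rows([
  [[-1,0,0,-0.1,0,0,0],[-1,0,0,0,0,0,0],[-1,0,0,0,0,0,0]],
])

```text
time_s: 8.12
tcp_pos: [0.5281, -0.0216, 0.0242]
orientation: [-179.8, -0.0, 88.0]
contact_force: [-5.4, 2.2, 10.8]
grip_width: 0.0353
```

play_rows([
  [[-1,0,0.05,0,0,0,0],[-1,0,0,0,0,0,0],[-1,0,0,0,0,0,0]],
])

```text
time_s: 8.37
tcp_pos: [0.5281, -0.0215, 0.0242]
orientation: [-179.8, -0.0, 88.0]
contact_force: [-5.9, 1.9, 12.3]
grip_width: 0.0354
```

play_rows([
  [[-1,0,0,-0.12,0,0,0],[-1,0,0,0,0,0,0],[-1,0,0,0,0,0,0],[-1,0,0,0,0,0,0]],
])

```text
time_s: 8.7
tcp_pos: [0.5301, -0.0221, 0.0248]
orientation: [-179.9, 0.0, 88.0]
contact_force: [0.7, -1.6, -3.6]
grip_width: 0.0357
```

play_rows([
  [[-1,0,0,0.05,0,0,0],[-1,0,0,0,0,0,0],[0.3,0,0,0,0,0,0],[0.3,0,0,0,0,0,0],[0.3,0,0,0,0,0,0],[0.3,0,0,-1,0,0,0],[0.3,0,0,-3,0,0,0],[0.3,0,0,-3,0,0,0],[0.3,0,0,-3,0,0,0],[0.3,0,0,-3,0,0,0],[0.3,0,0,-3,0,0,0],[0.3,0,0,-3,0,0,0],[0.3,0,0,-3,0,0,0],[0.3,0,0,-3,0,0,0],[0.3,0,0,-3,0,0,0],[0.3,0,0,-3,0,0,0],[0.3,0,0,0,0,0,0],[0.3,0,0,0,0,0,0]],
], force=25)

```text
time_s: 10.2
tcp_pos: [0.532, -0.0219, 0.3378]
orientation: [179.7, -0.0, 88.0]
contact_force: [-0.6, -1.0, -0.2]
grip_width: 0.0555
```

Run:
```python
from h import *
s=telemetry.get_state(); print(s['tcp_pos'],s['orientation'],s['contact_force'],s['joint_pos'].round(1))
c=cap('wrist','w5.png')
A=cv2.imread('pics/w5.png'); 
g=c['image']; a=np.deg2rad(-2); ax=np.array([.4886,.104]); M=np.array([[np.cos(a),np.sin(a)],[-np.sin(a),np.cos(a)]])
def deck(p): p=np.atleast_2d(p); return np.c_[(p[:,:2]-ax)@M.T*1e3+[-24,0],p[:,2]*1e3-12]
def pix(d):
    d=np.atleast_2d(np.array(d,float)); w=(d[:,:2]-[-24,0])/1e3@M+ax; w=np.c_[w,d[:,2]/1e3+.012,np.ones(len(d))]
    k=w@np.linalg.inv(c['wfc']).T; x=k[:,0]/-k[:,2]; y=k[:,1]/k[:,2]; r=1+c['k1']*(x*x+y*y); return np.c_[c['fx']*x*r+c['cx'],c['fy']*y*r+c['cy']]
exp=pix([(4,38,6),(40,38,6),(4,-100,6),(40,-100,6),(4,-50,6),(40,-50,6)]); print(exp.round(1))
for p in exp: cv2.circle(A,tuple(int(round(x)) for x in p),3,(0,255,0),1)
q=pix([(22,0,92),(-24,0,165)]); print(q.round(1))
for p in q: cv2.drawMarker(A,tuple(int(round(x)) for x in p),(255,255,0),0,8)
cv2.imwrite('pics/w5b.png',cv2.resize(A[0:330,130:450],None,fx=1.8,fy=1.8))
```

```text
[ 0.53204557 -0.02192761  0.33779205] [ 1.79720081e+02 -5.04105238e-04  8.80071607e+01] [-0.61205564 -0.9525413  -0.16348646] [-2.4  9.2 -0.2 80.4  0.  89.6]
[[263.6  25.8]
 [293.   25.8]
 [265.1 139.4]
 [292.1 139.4]
 [264.6 100.4]
 [292.4 100.4]]
[[278.   50. ]
 [220.7  38.4]]
```

View pics/w5b.png

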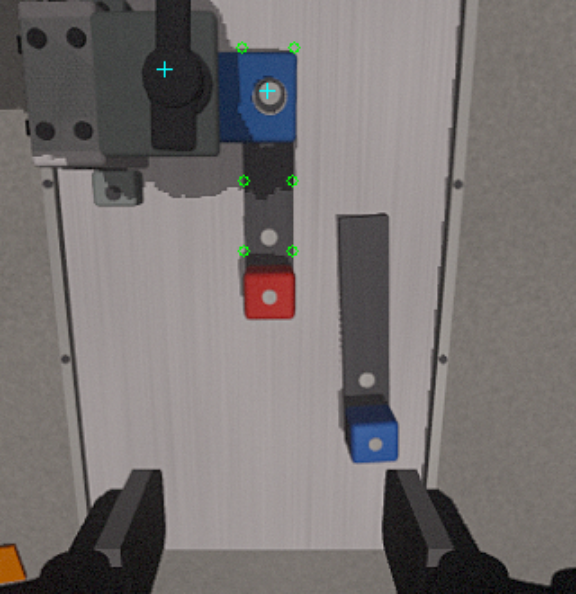

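play_rows([
  [[0.3,3.33,-0.88,0,0,0,0],[0.3,3.33,-0.88,0,0,0,0],[0.3,3.33,-0.88,0,0,0,0],[0.3,3.33,-0.88,0,0,0,0],[0.3,3.33,-0.88,0,0,0,0],[0.3,0,0,2.55,0,0,0],[0.3,0,0,2.55,0,0,0],[0.3,0,0,2.55,0,0,0],[0.3,0,0,2.55,0,0,0],[0.3,0,0,2.55,0,0,0],[0.3,0,0,2.55,0,0,0],[0.3,0,0,0,0,0,0],[0.3,0,0,0,0,0,0]],
])

```text
time_s: 11.33
tcp_pos: [0.4907, 0.1454, 0.1802]
orientation: [-179.7, 0.1, 88.0]
contact_force: [0.3, 0.5, 0.4]
grip_width: 0.0553
```

play_rows([
  [[-0.2,0,0,0,0,0,0],[-1,0,0,0,0,0,0],[-1,0,0,0,0,0,0],[-1,0,0,0,0,0,0],[-1,0,0,0,0,0,0],[-1,0,0,0,0,0,0]],
], force=25)

```text
time_s: 11.83
tcp_pos: [0.4939, 0.1464, 0.1836]
orientation: [179.9, -0.1, 88.0]
contact_force: [-0.3, 0.4, 7.5]
grip_width: 0.0199
```

play_rows([
  [[-1,-0.24,1.07,0,0,0,0],[-1,-0.51,0.97,0,0,0,0],[-1,-0.74,0.81,0,0,0,0],[-1,-0.93,0.59,0,0,0,0],[-1,-1.05,0.33,0,0,0,0],[-1,-1.1,0.04,0,0,0,0],[-1,0,0,0,0,0,0],[-1,0,0,0,0,0,0]],
])

```text
time_s: 12.5
tcp_pos: [0.5312, 0.0993, 0.1829]
orientation: [179.8, -0.1, 88.0]
contact_force: [4.4, 2.4, -1.6]
grip_width: 0.0202
```

play_rows([
  [[-1,-1.07,-0.24,0,0,0,0],[-1,-0.97,-0.51,0,0,0,0],[-1,-0.81,-0.74,0,0,0,0],[-1,-0.59,-0.93,0,0,0,0],[-1,-0.33,-1.05,0,0,0,0],[-1,-0.04,-1.1,0,0,0,0],[-1,0.24,-1.07,0,0,0,0],[-1,0.51,-0.97,0,0,0,0],[-1,0.74,-0.81,0,0,0,0],[-1,0.93,-0.59,0,0,0,0],[-1,1.05,-0.33,0,0,0,0],[-1,1.1,-0.04,0,0,0,0],[-1,0,0,0,0,0,0],[-1,0,0,0,0,0,0]],
])

```text
time_s: 13.67
tcp_pos: [0.4464, 0.1108, 0.1824]
orientation: [180.0, -0.1, 88.1]
contact_force: [0.9, -0.9, 0.0]
grip_width: -0.0003
```

play_rows([
  [[-1,0,0,-2.5,0,0,0],[-1,0,0,-2.5,0,0,0],[-1,0,0,-2.5,0,0,0],[-1,0,0,-2.5,0,0,0],[-1,0,0,-2.5,0,0,0],[-1,0,0,-2.5,0,0,0],[-1,0,0,-2.5,0,0,0],[-1,0,0,0,0,0,0],[-1,0,0,0,0,0,0]],
])

```text
time_s: 14.42
tcp_pos: [0.447, 0.11, 0.3584]
orientation: [179.8, -0.1, 88.0]
contact_force: [-0.6, -0.4, 0.6]
grip_width: 0.0
```

```bash
cat >> h.py <<'E'
AX=np.array([.4886,.104])
def handle():
    c=cap('wrist','wh.png'); hsv=cv2.cvtColor(c['image'],cv2.COLOR_RGB2HSV)
    red=((hsv[...,0]<6)|(hsv[...,0]>174))&(hsv[...,1]>150)
    n,l,st,ce=cv2.connectedComponentsWithStats(red.astype(np.uint8))
    for i in range(1,n):
        if st[i,4]<80: continue
        vv,uu=np.nonzero(l==i); z=c['z_map'][vv,uu]; P=(rays(c,np.c_[uu,vv])*z[:,None])@c['wfc'][:3,:3].T+c['wfc'][:3,3]
        k=(P[:,2]>.204)&(P[:,2]<.225)
        if k.sum()>20:
            w=onplane(c,np.c_[uu[k],vv[k]],.210)[:,:2]; (x,y),r=cv2.minEnclosingCircle((w*1e3).astype(np.float32)); m=np.array([x,y])/1e3
            d=m-AX; print('handle px',ce[i].round(),'top',m.round(4),'r',round(r,1),'radius',np.hypot(*d).round(4),'deck angle',(np.rad2deg(np.arctan2(d[1],d[0]))+2).round(1), 'value mod 360',(-np.rad2deg(np.arctan2(d[1],d[0]))-2)%360, P[k,2].max().round(4))
E
python3 - <<'E'
from h import *
s=telemetry.get_state(); print(s['tcp_pos'],s['orientation'],s['contact_force'])
handle()
E
```

```text
[0.44704246 0.11001722 0.3583784 ] [ 1.79826713e+02 -7.18140829e-02  8.80316018e+01] [-0.57148997 -0.37969378  0.56640813]
handle px [294. 163.] top [0.4595 0.1327] r 9.7 radius 0.0409 deck angle 137.3 value mod 360 222.67397918695593 0.215
```

View pics/wh.png

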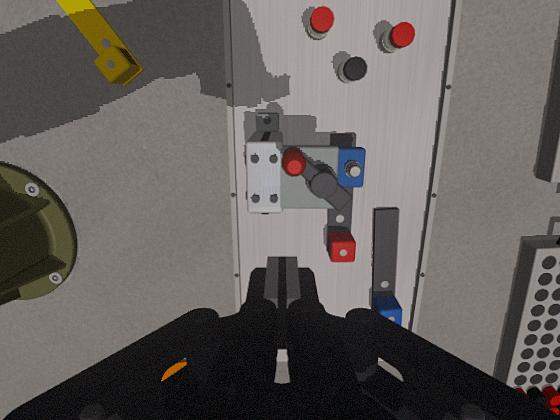

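play_rows([
  [[-1,-0.6,0,0,0,0,0],[-1,0,0,2.5,0,0,0],[-1,0,0,2.5,0,0,0],[-1,0,0,2.5,0,0,0],[-1,0,0,2.5,0,0,0],[-1,0,0,2.5,0,0,0],[-1,0,0,2.5,0,0,0],[-1,0,0,2.5,0,0,0],[-1,0,0,0,0,0,0],[-1,0.6,0,0,0,0,0],[-1,0,0,0,0,0,0]],
])

```text
time_s: 15.38
tcp_pos: [0.4462, 0.1101, 0.1827]
orientation: [180.0, -0.0, 88.0]
contact_force: [1.1, -0.3, -0.2]
grip_width: 0.0001
```

play_rows([
  [[-1,1.07,0.24,0,0,0,0],[-1,0.97,0.51,0,0,0,0],[-1,0.81,0.74,0,0,0,0],[-1,0.59,0.93,0,0,0,0],[-1,0.33,1.05,0,0,0,0],[-1,0.04,1.1,0,0,0,0],[-1,-0.24,1.07,0,0,0,0],[-1,-0.51,0.97,0,0,0,0],[-1,-0.74,0.81,0,0,0,0],[-1,-0.93,0.59,0,0,0,0],[-1,-1.05,0.33,0,0,0,0],[-1,-1.1,0.04,0,0,0,0],[-1,0,0,0,0,0,0],[-1,0,0,0,0,0,0]],
])

```text
time_s: 16.55
tcp_pos: [0.5298, 0.0975, 0.1824]
orientation: [179.9, 0.1, 87.9]
contact_force: [-0.0, 0.1, -0.5]
grip_width: 0.0003
```

play_rows([
  [[-1,-1.07,-0.24,0,0,0,0],[-1,-0.97,-0.51,0,0,0,0],[-1,-0.81,-0.74,0,0,0,0],[-1,-0.59,-0.93,0,0,0,0],[-1,-0.33,-1.05,0,0,0,0],[-1,-0.04,-1.1,0,0,0,0],[-1,0.24,-1.07,0,0,0,0],[-1,0.51,-0.97,0,0,0,0],[-1,0,0,0,0,0,0],[-1,-0.3,0.5,0,0,0,0],[-1,0,0,-2.5,0,0,0],[-1,0,0,-2.5,0,0,0],[-1,0,0,-2.5,0,0,0],[-1,0,0,-2.5,0,0,0],[-1,0,0,-2.5,0,0,0],[-1,0,0,-2.5,0,0,0],[-1,0,0,0,0,0,0],[-1,0,0,0,0,0,0]],
])

```text
time_s: 18.05
tcp_pos: [0.4683, 0.0675, 0.333]
orientation: [179.9, -0.0, 88.0]
contact_force: [0.6, -0.3, 0.1]
grip_width: 0.0004
```

Run:
```python
from h import *
s=telemetry.get_state(); print(s['tcp_pos'],s['orientation'],s['contact_force'])
handle(); handle()
```

```text
[0.46834632 0.06752831 0.33300168] [ 1.79873051e+02 -9.11699790e-03  8.80068328e+01] [ 0.6342244  -0.26661316  0.07860147]
handle px [256. 165.] top [0.4501 0.0936] r 9.7 radius 0.0399 deck angle -162.9 value mod 360 162.9052520248847 0.2151
handle px [258. 165.] top [0.45   0.0938] r 9.7 radius 0.0399 deck angle -163.2 value mod 360 163.23976673046587 0.2144
```

play_rows([
  [[-1,0,0,2.5,0,0,0],[-1,0,0,2.5,0,0,0],[-1,0,0,2.5,0,0,0],[-1,0,0,2.5,0,0,0],[-1,0,0,2.5,0,0,0],[-1,0,0,2.5,0,0,0],[-1,0,0,0,0,0,0],[-1,0.3,-0.5,0,0,0,0],[-1,0.74,-0.8,0,0,0,0],[-1,0.93,-0.59,0,0,0,0],[-1,0.92,-0.3,0,0,0,0],[-1,0,0,0,0,0,0],[-1,0,0,0,0,0,0]],
])

```text
time_s: 19.23
tcp_pos: [0.4463, 0.0985, 0.1829]
orientation: [179.9, -0.1, 88.1]
contact_force: [0.6, 0.6, 0.6]
grip_width: -0.0001
```

play_rows([
  [[-1,-0.8,0.2,0,0,0,0],[-1,0,0,-2.5,0,0,0],[-1,0,0,-2.5,0,0,0],[-1,0,0,-2.5,0,0,0],[-1,0,0,-2.5,0,0,0],[-1,0,0,-2.5,0,0,0],[-1,0,0,-2.5,0,0,0],[-1,0,0,0,0,0,0],[-1,0,0,0,0,0,0]],
])

```text
time_s: 19.98
tcp_pos: [0.449, 0.0888, 0.3333]
orientation: [179.8, -0.0, 88.0]
contact_force: [0.5, 0.5, -0.4]
grip_width: 0.0003
```

Run:
```python
from h import *
s=telemetry.get_state(); print(s['tcp_pos'],s['orientation'],s['contact_force'])
handle()
c=cap('scene','s6.png'); w=cv2.imread('pics/wh.png')
A=cv2.resize(cv2.imread('pics/s6.png')[220:290,250:340],(540,420),interpolation=cv2.INTER_CUBIC)
B=cv2.resize(w[80:280,200:324],(260,420)); cv2.imwrite('pics/c6.png',np.hstack([A,B]))
```

```text
[0.44900707 0.08881575 0.33334729] [ 1.79836566e+02 -4.43103024e-02  8.79716259e+01] [ 0.45622472  0.47409268 -0.43016888]
handle px [283. 155.] top [0.4527 0.1227] r 9.9 radius 0.0405 deck angle 154.4 value mod 360 205.58020965357701 0.2148
```

View pics/c6.png

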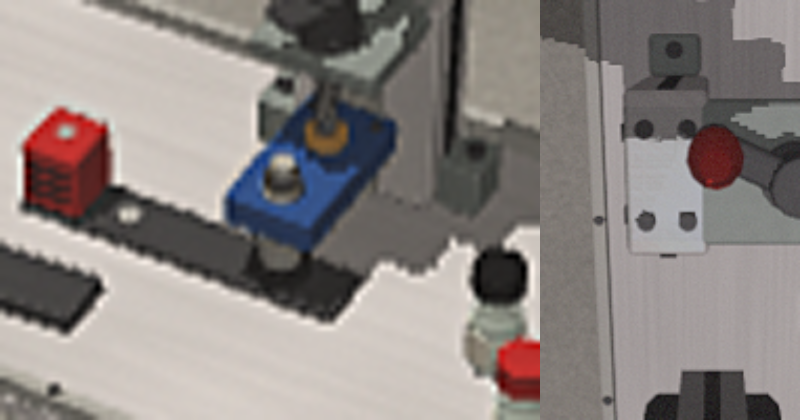

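play_rows([
  [[0.3,-2.16,1.71,0,0,0,0],[0.3,-2.16,1.71,0,0,0,0],[0.3,-2.16,1.71,0,0,0,0],[0.3,-2.16,1.71,0,0,0,0],[0.3,-2.16,1.71,0,0,0,0],[0.3,0,0,2.5,0,0,0],[0.3,0,0,2.5,0,0,0],[0.3,0,0,2.5,0,0,0],[0.3,0,0,2.5,0,0,0],[0.3,0,0,2.5,0,0,0],[0.3,0,0,2.5,0,0,0],[0.3,0,0,2.5,0,0,0],[0.3,0,0,2.5,0,0,0],[0.3,0,0,0,0,0,0],[0.3,0,0,0,0,0,0]],
])

```text
time_s: 21.33
tcp_pos: [0.5273, -0.0218, 0.1301]
orientation: [-179.7, -0.0, 88.0]
contact_force: [-0.1, 0.3, 0.3]
grip_width: 0.0556
```

Run:
```python
from h import *
s=telemetry.get_state(); print(s['tcp_pos'],s['orientation'],s['contact_force'])
c=cap('wrist','w7.png'); hsv=cv2.cvtColor(c['image'],cv2.COLOR_RGB2HSV)
red=((hsv[...,0]<6)|(hsv[...,0]>174))&(hsv[...,1]>150)
n,l,st,ce=cv2.connectedComponentsWithStats(red.astype(np.uint8)); i=1+st[1:,4].argmax(); print(st[i])
vv,uu=np.nonzero(l==i); z=c['z_map'][vv,uu]
P=(rays(c,np.c_[uu,vv])*z[:,None])@c['wfc'][:3,:3].T+c['wfc'][:3,3]
k=P[:,2]>.056; w=onplane(c,np.c_[uu[k],vv[k]],.058)*1e3; print(cv2.minAreaRect(w[:,:2].astype(np.float32)))
```

```text
[ 0.52732699 -0.02178651  0.13008182] [-1.79701899e+02 -6.23827065e-03  8.79991136e+01] [-0.06036868  0.31998486  0.28011956]
[ 262  186   53   58 2618]
((531.789306640625, -22.48867416381836), (32.694305419921875, 33.966827392578125), 89.12361145019531)
```

play_rows([
  [[0.3,0,0.4,0,0,0,0],[0.3,0,0,1.5,0,0,0],[0.3,0,0,1.5,0,0,0],[0.3,0,0,1.5,0,0,0],[0.3,0,0,1.5,0,0,0],[0.3,0,0,1.5,0,0,0],[0.3,0,0,1.5,0,0,0],[0.3,0,0,1.4,0,0,0],[0.3,0,0,0,0,0,0],[0.3,0,0,0,0,0,0],[-1,0,0,0,0,0,0],[-1,0,0,0,0,0,0],[-1,0,0,0,0,0,0],[-1,0,0,0,0,0,0],[-1,0,0,0,0,0,0]],
], force=40)

```text
time_s: 22.63
tcp_pos: [0.5343, -0.0221, 0.0297]
orientation: [179.9, 0.0, 88.1]
contact_force: [-2.7, -0.9, 5.3]
grip_width: 0.0357
```

play_rows([
  [[-1,0,0,-0.05,0,0,0],[-1,-0.6,0,0,0,0,0],[-1,-0.6,0,0,0,0,0],[-1,-0.6,0,0,0,0,0],[-1,-0.6,0,0,0,0,0]],
])

```text
time_s: 23.05
tcp_pos: [0.5342, -0.0439, 0.0297]
orientation: [179.8, -0.3, 88.1]
contact_force: [0.1, 8.0, 2.6]
grip_width: 0.0356
```

play_rows([
  [[-1,-1,0,0,0,0,0],[-1,-1,0,0,0,0,0],[-1,-1,0,0,0,0,0],[-1,-1,0,0,0,0,0],[-1,-1,0,0,0,0,0],[-1,-1,0,0,0,0,0],[-1,-0.2,0,0,0,0,0],[-1,0,0,0,0,0,0],[-1,0,0,0,0,0,0],[-1,0,0,0,0,0,0]],
])

```text
time_s: 23.88
tcp_pos: [0.5321, -0.1088, 0.0297]
orientation: [179.8, 0.0, 88.0]
contact_force: [0.1, 2.3, 5.5]
grip_width: 0.0355
```

Run:
```python
from h import *
a=np.deg2rad(-2); ax=np.array([.4896,.104]); M=np.array([[np.cos(a),np.sin(a)],[-np.sin(a),np.cos(a)]])
s=telemetry.get_state(); p=np.array(s['tcp_pos']); print('grip deck',M@(p[:2]-ax)*1e3+[-24,0],'force',s['contact_force'])
```

```text
grip deck [  25.85579382 -211.21914028] force [0.08908449 2.33984141 5.51049375]
```

play_rows([
  [[0.05,0,0,0,0,0,0],[0.05,0,0,0,0,0,0],[0.05,0,0,0,0,0,0],[0.05,0,0,0,0,0,0],[0.05,0,0,-1,0,0,0],[0.05,0,0,-2,0,0,0],[0.05,0,0,-3,0,0,0],[0.05,0,0,-3,0,0,0],[0.05,0,0,-3,0,0,0],[0.05,0,0,-3,0,0,0],[0.05,0,0,-3,0,0,0],[0.05,0,0,-3,0,0,0],[0.05,0,0,-3,0,0,0],[0.05,0,0,-3,0,0,0],[0.05,0,0,-3,0,0,0],[0.05,0,0,-3,0,0,0],[0.05,0,0,0,0,0,0],[0.05,0,0,0,0,0,0]],
])

```text
time_s: 25.38
tcp_pos: [0.5314, -0.1081, 0.361]
orientation: [179.8, 0.0, 88.0]
contact_force: [0.8, 0.5, -0.8]
grip_width: 0.0451
```

Run:
```python
from h import *
handle(); c=cap('scene','s8.png'); w=cv2.imread('pics/wh.png')
A=cv2.resize(cv2.imread('pics/s8.png')[200:300,215:355],(504,360),interpolation=cv2.INTER_CUBIC)
B=cv2.resize(w[0:260,180:394],(296,360)); cv2.imwrite('pics/c8.png',np.hstack([A,B]))
```

```text
(no output)
```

View pics/c8.png

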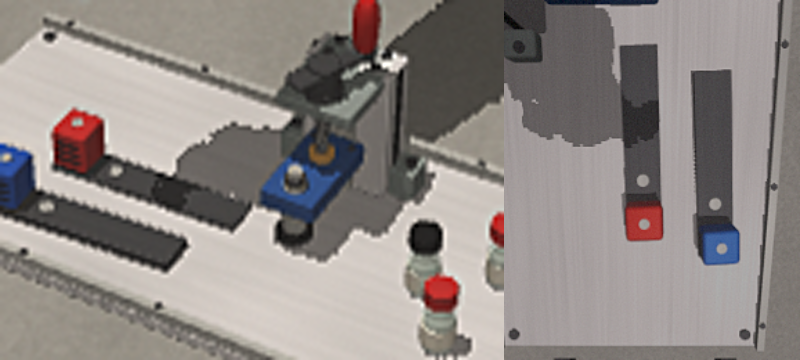

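```bash
python3 -c "
from h import *
print(order.close_job())"
```

```text
the job is handed in; nothing more can be done
None
```

The foot is set to the red 6 mm gauge, the gauge is drawn back out, and the job was handed in at about 25.4 s of the 72 s.

**Gauge in:** I slid the red gauge in flat along the deck. Its blade was centred under the foot to within about 2 mm by my measurements, with the tip about 38 mm past the foot centre.

**Winding:** I wound the crank clockwise from about 275° to about 925°. Nominal first touch is 900°, so the foot sits about 25° past it; the limit is 72°. That angle comes from the camera and is good to about 3°. The gripped handle slipped out of the fingers during the first turn. I looked again and finished by pushing it round with closed fingers.

**Gauge out:** While pulling, the wrist read about 8 N along the blade, against about 2 N once stopped and clear of the foot. That fits a light drag rather than a clamp, though part of it came from the gripper pressing the gauge lightly onto the deck.

**Final checks:**
- **Red gauge:** it lies flat with its tip about 49 mm from the foot centre, roughly 33 mm from the foot's edge.
- **Other things:** the blue gauge and the vials look undisturbed, and the gripper is clear of everything.
- **Crank angle:** the last reading failed because the handle was out of the wrist camera's view. In the scene picture it looks as I left it.

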